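Set out the glue jar on its stand

ROBOT

A 6-joint arm with a two-finger parallel gripper is mounted at the origin on a cart in front of the work surface, level with it; the furniture and walls round the work are solid. World frame = base frame: x ahead of the robot, y to its left, z up, the work surface at z = 0. Lengths are in mm, angles in degrees, forces in N, time in s.
With the tool pointing down it reaches from about 250 to 775 mm from the base axis. Payload 8.9 kg.
Tool frame: the origin (TCP) lies at the very end of the fingers, on their centre line; the grasp point (between the pads) lies 19 mm behind it; z points along the fingers, y is the line along which they close (so a half turn about z gives the same grasp; the last joint's range is limited). The gripper opens to 85 mm and grips with 20 to 120 N. Pads are 22 mm wide; open, the fingers measure 114 mm over their backs; the gripper's body (76 mm by 85 mm) begins 54 mm behind the grasp point. The pads swing forward as they close: fully open they stand 13 mm farther back than shut.
Start: joints at [67.649, 16.656, -8.789, 64.555, 0, 82.019], TCP at [130.288, 508.575, 231.305] pointing down, gripper open.
Joint ranges: [-144.48, 144.48], [-52.06, 99.96], [-74.48, 78.29], [-112.23, 115.85], [-86.99, 84.42], [-180, 180]. Speed limits (degrees/s): [127.2, 127.2, 159.86, 180, 180, 180].

INTERFACE

Orientations are given as a 3x3 rotation matrix whose columns are the frame's x, y, z axes.
In Python, from plant import status, vision, sign_off gives the robot as it stands.
- The arm moves only by the tool step_arm, never from a script. Its argument "commands" is a list of rows, each a list of 6 numbers: the shift along the world's x, y, z in cm, then the turn, a rotation vector about the world's x, y, z in degrees. In form: [[dx, dy, dz, ax, ay, az], ...]. A call has exactly 8 rows; each row shifts and turns the commanded pose from where the row before left it; what a row does not reach is not made up. A row lasts 1/12 s, in which the tool goes at most 41.7 mm and 7.16 degrees, less where a joint would pass 70% of its speed; a pose out of reach is approached as far as the arm can. A call with a gripper value outside its range is refused whole. "grip" is the finger opening in cm, from 0 to 8.54, set as the call begins (left out, the last holds). The fingers move at their own pace and stop on an object; "squeeze" is the grip in N (left out, the last holds). Time passes only in rows, so rows that do not move let the fingers close, or fill a call up. It gives the time, the measured TCP pose, the force, the opening and the grip force at its end, in the units of the state.
- status.observe(): the state, without advancing time (a new reading comes with each control period).
- vision.capture(name): name is "scene" or "top" or "wrist"; returns the picture (384x512x3 uint8, red, green, blue); there is no depth.
- vision.camera_params(name): a dict with "intrinsics" (3x3 intrinsics, pixels), "R" (3x3) and "t" (3): a world point X has camera coordinates R X + t. Camera axes: x right, y down, z forward; pixel columns grow to the right and rows downward; lengths in mm; the calibration is good to about 2 mm. A picture is of the moment at which its call begins: read the wrist's pose just before it. camera_params takes no time and is no camera call; for the wrist camera it gives the pose at the moment of the call.
- sign_off(): hands the job in; it is judged then, once.
The state is a dict: "clock": time; "joint_pos": joint angles; "qd": joint speeds; "tau": joint torques, N m; "tool_pos": TCP position; "orientation": TCP orientation; "wrist_force": force on the tool from outside, world axes, zero at the start; "torque": the same for the moment, N m; "width": finger opening in mm; "grip_force": force on a finger pad.
Only numpy, scipy, OpenCV 4.12 (cv2) and the standard library are available. Lean on these libraries where they do the work, as an engineer would, in place of code of your own. Each camera call takes 0.05 s, during which the arm holds its last target. There are 200 camera calls.

TASK

Get the glue ready for a glue-up: first lay the wooden stand with the cork disc on the green mat, inside the white outline, and let go of it; then set the small white glue jar upright on the stand, centred on the cork disc. Set both down rather than dropping them, and leave the black paint tin where it is.

Things in the scene. Friction and masses are not known exactly. Their poses are not given: they have to be found in the camera images.
- stand_center (a point): centre (half-way up) of the loose glue stand: a light wooden block 62 mm (its x) by 100 mm (its y) and 30 mm high in all, of which the top 2 mm is a dark brown cork disc 56 mm across, in the middle of the top face; a small brass screw head near either end. Lies flat on the bench with z up. 0.10 to 0.21 kg. A plain brown wood offcut 60 x 90 x 38 mm, without cork, lies near it and is not the stand
- jar_center (a point): centre (half-way up) of the loose glue jar: a small white plastic jar with a white screw cap, 51 mm across and 83 mm high, standing upright with z up; gripped anywhere round its side. 0.06 to 0.13 kg
- mat_spot (a point): middle of the white outline on the thin dark green mat, at the mat's top face, which is 3 mm above the bench. The mat is 120 mm (its x) by 160 mm (its y) and fixed to the bench; the outline measures 90 mm (x) by 128 mm (y) inside, so the stand's y lies along the mat's y, either way round
- tin_center (a point): centre of the black paint tin with a metal lid, 78 mm across and 77 mm high, a bystander. An open bare metal tin of screws, 77 mm across and 48 mm high, stands near it and is not needed either
Mind the look-alikes: they are no part of the job. Leave any purple look-alike of the part that bears jar_center alone. What is shaped like the part that bears stand_center but turquoise is not meant.

How it is judged:
By the outcome, as a careful person would: the job done as asked, in the order asked, and still so for the second after the job is handed in, with the robot touching nothing.
It also fails if it takes over 58 s, if anything falls off the work surface, if the arm or the gripper's body presses on something with over 40 N, if the wrist force passes 120 N, or if a joint passes its speed limit or range.

## Working session

There is one attempt and no reset: what is moved stays moved. The work goes in short steps, Python scripts to look and compute and a tool call to move; the robot and the scene stay as the last step left them, time stands still between calls to the robot, and variables do not carry over. Pictures are saved under pics/ and viewed, at most 10 in all, crops included, and the job is handed in when it is done.

Besides the shell and the picture viewer there is one more tool, called after "Request:" as name([rows], argument=value, ...), one row to a line, values as JSON. step_arm: Moves the arm, as the interface text tells. Its arguments: {"type":"object","properties":{"commands":{"type":"array","items":{"type":"array","items":{"type":"number"}}},"grip":{"type":"number"},"squeeze":{"type":"number"}},"required":["commands"]}

```bash
mkdir -p pics; cat > h.py <<'E'
import numpy as np, cv2
from plant import status, vision, sign_off
def px2w(cam,u,v,z,P=None):
    P=P or vision.camera_params(cam); K=np.array(P["intrinsics"]);R=np.array(P["R"]);t=np.array(P["t"])
    d=R.T@np.linalg.solve(K,[u,v,1.]); c=-R.T@t
    return c+d*(z-c[2])/d[2]
def snap(cam,name):
    P=vision.camera_params(cam); im=vision.capture(cam); cv2.imwrite(f"pics/{name}.png",im[:,:,::-1]); return im,P
E
python3 - <<'E'
from h import *
a,_=snap("top","top0"); b,_=snap("scene","scene0")
cv2.imwrite("pics/top0b.png",cv2.resize(a,(800,600),interpolation=cv2.INTER_CUBIC)[:,:,::-1])
s=status.observe(); print(s)
E
```

```text
{'clock': 0.1, 'joint_pos': array([ 6.76496080e+01,  1.66840259e+01, -8.82503539e+00,  6.45571688e+01,
       -6.68941564e-04,  8.20180646e+01]), 'qd': array([-0.02185842, -0.09953504,  0.0954192 , -0.01215894,  0.01031169,
       -0.04557832]), 'tau': array([ 1.12464153e-03, -5.37976813e+01,  3.31920505e+01,  9.30895127e-03,
       -3.09545021e-04, -1.58793955e-05]), 'tool_pos': array([130.13659604, 508.20868123, 230.81607171]), 'orientation': array([[-9.68719897e-01,  2.48156357e-01, -4.28768308e-04],
       [ 2.48156683e-01,  9.68719313e-01, -1.07353425e-03],
       [ 1.48951792e-04, -1.14635571e-03, -9.99999332e-01]]), 'wrist_force': array([ 0.18532281, -0.13510887, -0.18978068]), 'torque': array([-0.04702735,  0.00293235,  0.07071844]), 'grip_force': 0.0, 'width': 85.15157088006939}
```

View pics/top0b.png

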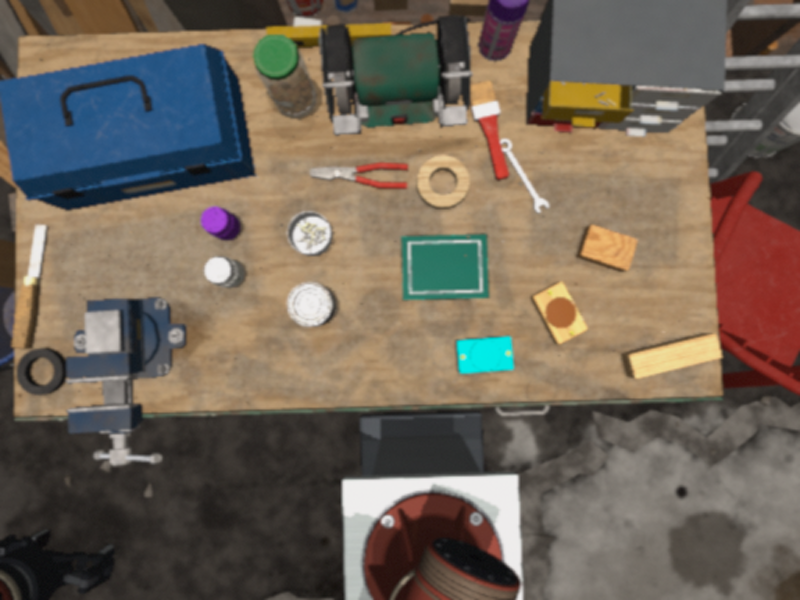

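View pics/scene0.png

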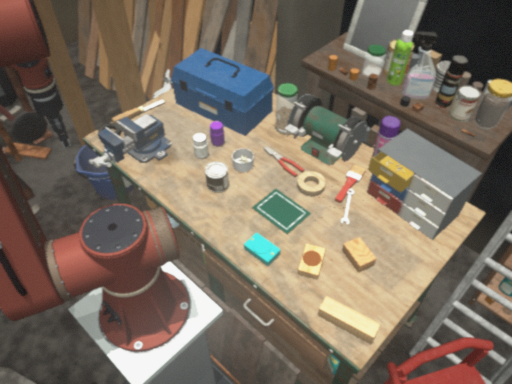

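The top view shows the stand at (560,312), the white jar at about (220,270), the mat at (445,267), and the paint tin at (311,304). The turquoise and purple look-alikes sit at (485,355) and (220,223).

```bash
python3 - <<'E'
from h import *
im=cv2.imread("pics/top0.png")
big=cv2.resize(im[160:240,250:400],None,fx=5.3,fy=5.3,interpolation=cv2.INTER_CUBIC); 
j=cv2.resize(im[120:220,110:230],None,fx=5,fy=5,interpolation=cv2.INTER_CUBIC)
cv2.imwrite("pics/c1.png",big)
f=lambda u,v,z:print((u,v),px2w("top",(u+.5)/1.5625-.5,(v+.5)/1.5625-.5,z).round(1))
print(px2w("top",0,0,0), vision.camera_params("top")["t"])
for p in [(560,313,30),(532,296,28),(562,343,28),(588,325,28),(558,282,28),(445,266,3),(403,235,3),(487,234,3),(490,299,3),(402,300,3),(217,268,83),(311,303,77),(485,355,28),(220,222,83),(608,248,38)]: f(*p)
E
```

```text
[1070.7427049   795.01196527    0.        ] [  54.23385933  492.57491849 1102.50539569]
(560, 313) [ 441.2 -239.8   30. ]
(532, 296) [ 473.3 -191.4   28. ]
(562, 343) [ 387.5 -241.5   28. ]
(588, 325) [ 418.3 -289.5   28. ]
(558, 282) [ 497.2 -239.3   28. ]
(445, 266) [534.7 -38.4   3. ]
(403, 235) [594.7  37.6   3. ]
(487, 234) [ 591.9 -118.2    3. ]
(490, 299) [ 471.2 -119.1    3. ]
(402, 300) [474.1  42.9   3. ]
(217, 268) [534.6 359.   83. ]
(311, 303) [470.  199.3  77. ]
(485, 355) [ 370.1 -102.9   28. ]
(220, 222) [614.3 353.1  83. ]
(608, 248) [ 554.9 -329.1   38. ]
```

View pics/c1.png

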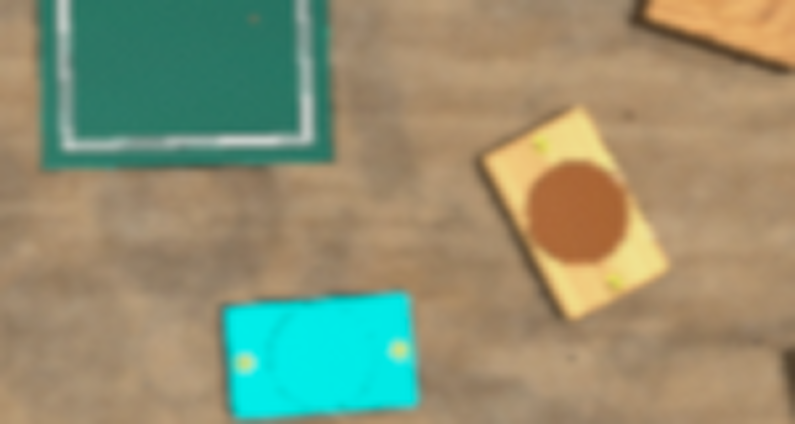

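Request:
step_arm([
  [1.3, -3.12, -0.1, 0, 0, 1.8],
  [1.3, -3.12, -0.1, 0, 0, 1.8],
  [1.3, -3.12, -0.1, 0, 0, 1.8],
  [1.3, -3.12, -0.1, 0, 0, 1.8],
  [1.3, -3.12, -0.1, 0, 0, 1.8],
  [1.3, -3.12, -0.1, 0, 0, 1.8],
  [1.3, -3.12, -0.1, 0, 0, 1.8],
  [1.3, -3.12, -0.1, 0, 0, 1.8],
], grip=8.54)

```text
clock: 0.77
tool_pos: [234.3, 257.4, 223.1]
orientation: [[-1.0, -0.003, -0.0], [-0.003, 1.0, -0.0], [0.0, -0.0, -1.0]]
wrist_force: [2.8, 0.6, 1.2]
width: 85.5
grip_force: 0.0
```

Request:
step_arm([
  [1.3, -3.12, -0.1, 0, 0, 1.8],
  [1.3, -3.12, -0.1, 0, 0, 1.8],
  [1.3, -3.12, -0.1, 0, 0, 1.8],
  [1.3, -3.12, -0.1, 0, 0, 1.8],
  [1.3, -3.12, -0.1, 0, 0, 1.8],
  [1.3, -3.12, -0.1, 0, 0, 1.8],
  [1.3, -3.12, -0.1, 0, 0, 1.8],
  [1.3, -3.12, -0.1, 0, 0, 1.8],
])

```text
clock: 1.43
tool_pos: [338.4, 7.6, 215.3]
orientation: [[-0.968, -0.25, 0.0], [-0.25, 0.968, 0.0], [-0.0, -0.0, -1.0]]
wrist_force: [1.6, 0.5, -0.4]
width: 85.5
grip_force: 0.0
```

Request:
step_arm([
  [1.3, -3.12, -0.1, 0, 0, 1.8],
  [1.3, -3.12, -0.1, 0, 0, 1.8],
  [1.3, -3.12, -0.1, 0, 0, 1.8],
  [1.3, -3.12, -0.1, 0, 0, 1.8],
  [1.3, -3.12, -0.1, 0, 0, 1.8],
  [1.3, -3.12, -0.1, 0, 0, 1.8],
  [1.3, -3.12, -0.1, 0, 0, 1.8],
  [1.3, -3.12, -0.1, 0, 0, 1.8],
])

```text
clock: 2.1
tool_pos: [442.4, -241.8, 206.9]
orientation: [[-0.875, -0.483, -0.0], [-0.483, 0.875, 0.0], [0.0, 0.001, -1.0]]
wrist_force: [1.2, 0.7, -0.2]
width: 85.4
grip_force: 0.0
```

```bash
python3 - <<'E'
from h import *
im,P=snap("wrist","w1")
np.save("P1.npy",P,allow_pickle=True)
K=np.array(P["intrinsics"]);p=K@(np.array(P["R"])@np.array([441,-240,30])+P["t"]);print(p[:2]/p[2])
E
```

```text
[256.82318185 164.38967039]
```

View pics/w1.png

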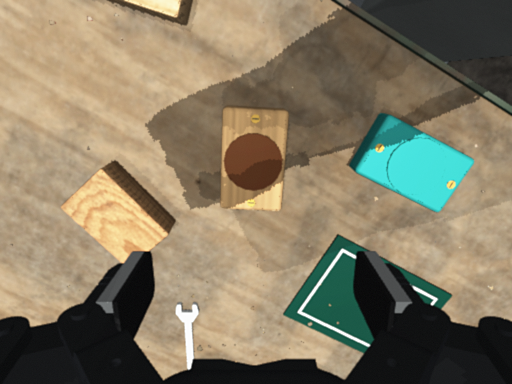

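The wrist view shows the cork centred at (253.5,161.5), screws at (256,118) and (251,203), and the mat outline at lower right.

```bash
python3 - <<'E'
from h import *
P=np.load("P1.npy",allow_pickle=True).item()
f=lambda u,v,z:px2w("",u,v,z,P)
print(f(253.5,161.5,30), f(223,108,28),f(288,110,28),f(281,210,28),f(221,208,28))
a,b=f(256,118,28),f(251,203,28);d=b-a;print(a,b,(a+b)/2,np.degrees(np.arctan2(d[1],d[0])))
print("outline",f(344,250,3),f(299,312,3),f(438,298,3))
E
```

```text
[ 440.06412953 -244.13046621   30.        ] [ 410.20097051 -292.3849577    28.        ] [ 383.08974116 -239.58044612   28.        ] [ 470.59480953 -195.90140612   28.        ] [ 497.65018033 -249.34514979   28.        ]
[ 403.51276237 -261.68072676   28.        ] [ 478.55921039 -225.71215324   28.        ] [ 441.03598638 -243.69644      28.        ] 25.607661971104182
outline [ 485.28904077 -103.56100334    3.        ] [ 579.76927845 -105.16889521    3.        ] [484.39883975  27.54955597   3.        ]
```

Request:
step_arm([
  [-0.05, -0.05, -2, 0, 0, -0.6],
  [-0.05, -0.05, -2, 0, 0, -0.6],
  [-0.05, -0.05, -2, 0, 0, -0.6],
  [-0.05, -0.02, -2, 0, 0, -0.6],
  [0, 0, -2, 0, 0, -0.3],
  [0, 0, -2, 0, 0, 0],
  [0, 0, -1, 0, 0, 0],
  [0, 0, 0, 0, 0, 0],
])

```text
clock: 2.82
tool_pos: [438.9, -240.8, 75.3]
orientation: [[-0.898, -0.44, -0.003], [-0.44, 0.898, 0.002], [0.002, 0.004, -1.0]]
wrist_force: [-0.4, 0.4, -0.0]
width: 85.3
grip_force: 0.0
```

Request:
step_arm([
  [0, 0, -1.5, 0, 0, 0],
  [0, 0, -1.5, 0, 0, 0],
  [0, 0, -1.5, 0, 0, 0],
  [0, 0, -1.2, 0, 0, 0],
  [0, 0, -0.8, 0, 0, 0],
  [0, 0, -0.5, 0, 0, 0],
  [0, 0, -0.1, 0, 0, 0],
  [0, 0, 0, 0, 0, 0],
])

```text
clock: 3.48
tool_pos: [440.6, -242.1, 6.7]
orientation: [[-0.898, -0.44, 0.0], [-0.44, 0.898, -0.0], [-0.0, -0.0, -1.0]]
wrist_force: [-0.5, 0.4, -0.0]
width: 85.1
grip_force: 0.0
```

Request:
step_arm([
  [0, 0, -0.1, 0, 0, 0],
  [0, 0, 0, 0, 0, 0],
  [0, 0, 0, 0, 0, 0],
  [0, 0, 0, 0, 0, 0],
  [0, 0, 0, 0, 0, 0],
  [0, 0, 0, 0, 0, 0],
  [0, 0, 0, 0, 0, 0],
  [0, 0, 0, 0, 0, 0],
], grip=5.0, squeeze=40)

```text
clock: 4.15
tool_pos: [440.7, -242.3, 6.1]
orientation: [[-0.898, -0.44, 0.001], [-0.44, 0.898, -0.001], [-0.001, -0.001, -1.0]]
wrist_force: [-0.4, 0.2, 6.6]
width: 61.4
grip_force: 44.0
```

Request:
step_arm([
  [0, 0, 0.5, 0, 0, 0],
  [0, 0, 1.5, 0, 0, 0],
  [0, 0, 2, 0, 0, 0],
  [0, 0, 2, 0, 0, 0],
  [0.5, 1.0, 0, 0, 0, 3],
  [0.6, 1.3, 0, 0, 0, 4],
  [0.6, 1.3, 0, 0, 0, 4],
  [0.6, 1.3, 0, 0, 0, 4],
])

```text
clock: 4.82
tool_pos: [463.4, -192.4, 65.7]
orientation: [[-0.751, -0.66, 0.0], [-0.66, 0.751, -0.0], [-0.0, -0.0, -1.0]]
wrist_force: [0.3, -0.5, -2.1]
width: 61.1
grip_force: 44.4
```

Request:
step_arm([
  [0.7, 1.6, 0, 0, 0, 5],
  [0.7, 1.6, 0, 0, 0, 5],
  [0.7, 1.6, 0, 0, 0, 5],
  [0.7, 1.6, 0, 0, 0, 5],
  [0.7, 1.6, 0, 0, 0, 5],
  [0.7, 1.6, 0, 0, 0, 5],
  [0.7, 1.6, 0, 0, 0, 5],
  [0.7, 1.6, 0, 0, 0, 5],
])

```text
clock: 5.48
tool_pos: [519.4, -64.0, 65.6]
orientation: [[-0.15, -0.989, -0.0], [-0.989, 0.15, 0.0], [-0.0, 0.0, -1.0]]
wrist_force: [-0.5, 0.5, -1.7]
width: 61.4
grip_force: 44.4
```

Request:
step_arm([
  [0.7, 1.3, 0, 0, 0, 4],
  [0.6, 1.0, 0, 0, 0, 3],
  [0.1, 0.4, 0, 0, 0, 1.3],
  [0, 0, 0, 0, 0, 0],
  [0, 0, 0, 0, 0, 0],
  [0, 0, 0, 0, 0, 0],
  [0, 0, 0, 0, 0, 0],
  [0, 0, 0, 0, 0, 0],
])

```text
clock: 6.15
tool_pos: [533.1, -38.5, 65.3]
orientation: [[-0.011, -1.0, -0.0], [-1.0, 0.011, -0.0], [0.0, 0.0, -1.0]]
wrist_force: [0.3, 0.1, -1.6]
width: 60.7
grip_force: 44.4
```

Request:
step_arm([
  [0, 0, -1.5, 0, 0, 0],
  [0, 0, -1.5, 0, 0, 0],
  [0, 0, -1.2, 0, 0, 0],
  [0, 0, -0.7, 0, 0, 0],
  [0, 0, -0.3, 0, 0, 0],
  [0, 0, -0.15, 0, 0, 0],
  [0, 0, -0.1, 0, 0, 0],
  [0, 0, 0, 0, 0, 0],
])

```text
clock: 6.82
tool_pos: [533.6, -38.0, 11.2]
orientation: [[-0.01, -1.0, 0.001], [-1.0, 0.01, -0.0], [0.0, -0.001, -1.0]]
wrist_force: [-0.3, 0.7, -2.2]
width: 60.9
grip_force: 44.4
```

Request:
step_arm([
  [0, 0, -0.05, 0, 0, 0],
  [0, 0, -0.05, 0, 0, 0],
  [0, 0, -0.03, 0, 0, 0],
  [0, 0, 0, 0, 0, 0],
  [0, 0, 0, 0, 0, 0],
  [0, 0, 0, 0, 0, 0],
  [0, 0, 0, 0, 0, 0],
  [0, 0, 0, 0, 0, 0],
])

```text
clock: 7.48
tool_pos: [533.3, -37.9, 9.5]
orientation: [[-0.01, -1.0, 0.0], [-1.0, 0.01, 0.0], [-0.0, -0.0, -1.0]]
wrist_force: [-0.3, 1.1, -1.3]
width: 61.1
grip_force: 44.4
```

Nearly there; a little lower until contact.

Request:
step_arm([
  [0, 0, -0.04, 0, 0, 0],
  [0, 0, -0.03, 0, 0, 0],
  [0, 0, -0.02, 0, 0, 0],
  [0, 0, 0, 0, 0, 0],
  [0, 0, 0, 0, 0, 0],
  [0, 0, 0, 0, 0, 0],
  [0, 0, 0, 0, 0, 0],
  [0, 0, 0, 0, 0, 0],
])

```text
clock: 8.15
tool_pos: [533.4, -37.9, 9.1]
orientation: [[-0.01, -1.0, 0.0], [-1.0, 0.01, -0.0], [0.0, -0.0, -1.0]]
wrist_force: [-2.7, -0.0, 5.0]
width: 61.5
grip_force: 45.3
```

Request:
step_arm([
  [0, 0, 0, 0, 0, 0],
  [0, 0, 0, 0, 0, 0],
  [0, 0, 0, 0, 0, 0],
  [0, 0, 0, 0, 0, 0],
  [0, 0, 0, 0, 0, 0],
  [0, 0, 0, 0, 0, 0],
  [0, 0, 0, 0, 0, 0],
  [0, 0, 0.1, 0, 0, 0],
], grip=8.54)

```text
clock: 8.82
tool_pos: [533.2, -37.9, 9.5]
orientation: [[-0.01, -1.0, -0.0], [-1.0, 0.01, 0.0], [-0.0, 0.0, -1.0]]
wrist_force: [0.7, 0.3, 0.3]
width: 85.4
grip_force: 0.0
```

Request:
step_arm([
  [0, 0, 1, 0, 0, 0],
  [0, 0, 2, 0, 0, 0],
  [0, 0, 3, 0, 0, 0],
  [0, 0, 3, 0, 0, 0],
  [0, 0, 3, 0, 0, 0],
  [0, 0, 3, 0, 0, 0],
  [0, 0, 3, 0, 0, 0],
  [0, 0, 2, 0, 0, 0],
])

```text
clock: 9.48
tool_pos: [533.9, -38.0, 213.5]
orientation: [[-0.01, -1.0, 0.003], [-1.0, 0.01, -0.001], [0.001, -0.003, -1.0]]
wrist_force: [1.0, 0.4, 0.0]
width: 85.2
grip_force: 0.0
```

```bash
python3 - <<'E'
from h import *
im,P=snap("wrist","w2")
np.save("P2.npy",P,allow_pickle=True)
print(status.observe()["tool_pos"])
E
```

```text
[535.48802594 -38.31758683 216.41233765]
```

View pics/w2.png

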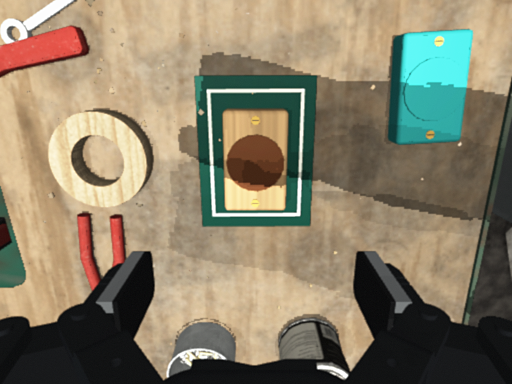

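The stand lies inside the outline: the cork is at (256,163), stand edges at rows 108 to 211, and the outline at rows 91 to 214. I'll check the margins numerically.

```bash
python3 - <<'E'
from h import *
P=np.load("P2.npy",allow_pickle=True).item()
f=lambda u,v,z:px2w("",u,v,z,P).round(1)
print("cork",f(255.5,163,33),"edges",f(255,108.5,31),f(255,211,31),f(223,165,31),f(288.5,165,31))
print("outline inner",f(255,93,3),f(255,213,3),f(212,155,3),f(302,155,3))
im=cv2.imread("pics/w2.png"); cv2.imwrite("pics/c2.png",cv2.resize(im[70:235,185:330],None,fx=3.6,fy=3.6,interpolation=cv2.INTER_CUBIC))
E
```

```text
cork [532.8 -39.6  33. ] edges [532.9 -90.7  31. ] [533.8  10.6  31. ] [564.4 -37.4  31. ] [500.9 -36.9  31. ]
outline inner [ 532.8 -103.5    3. ] [533.9  23.8   3. ] [578.2 -41.5   3. ] [484.3 -40.7   3. ]
```

View pics/c2.png

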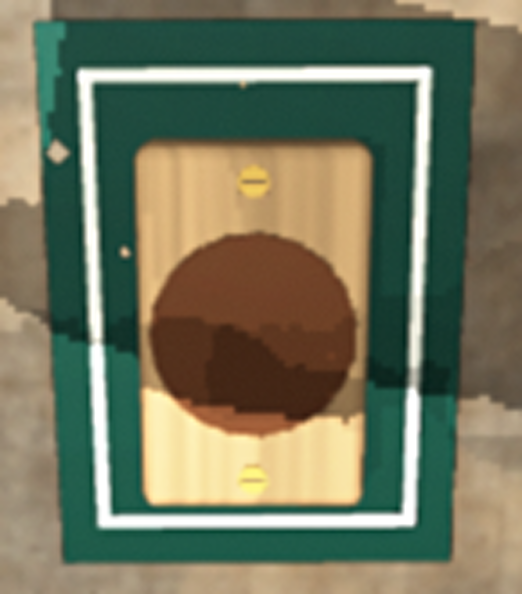

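Request:
step_arm([
  [0, 2.5, 0.3, 0, 0, -5.6],
  [0, 2.5, 0.3, 0, 0, -5.6],
  [0, 2.5, 0.3, 0, 0, -5.6],
  [0, 2.5, 0.3, 0, 0, -5.6],
  [0, 2.5, 0.3, 0, 0, -5.6],
  [0, 2.5, 0.3, 0, 0, -5.6],
  [0, 2.5, 0.3, 0, 0, -5.6],
  [0, 2.5, 0.3, 0, 0, -5.6],
])

```text
clock: 10.2
tool_pos: [532.9, 163.3, 234.4]
orientation: [[-0.715, -0.699, 0.0], [-0.699, 0.715, 0.0], [-0.0, -0.0, -1.0]]
wrist_force: [0.8, -1.2, 0.0]
width: 85.4
grip_force: 0.0
```

Request:
step_arm([
  [0, 2.5, 0, 0, 0, -5.6],
  [0, 2.5, 0, 0, 0, -5.6],
  [0, 2.5, 0, 0, 0, -5.6],
  [0, 2.5, 0, 0, 0, -5.6],
  [0, 2.5, 0, 0, 0, -5.6],
  [0, 2.5, 0, 0, 0, -5.6],
  [0, 2.5, 0, 0, 0, -5.6],
  [0, 2.2, 0, 0, 0, -5.6],
])

```text
clock: 10.87
tool_pos: [532.8, 360.6, 234.1]
orientation: [[-1.0, 0.007, 0.0], [0.007, 1.0, 0.0], [-0.0, 0.0, -1.0]]
wrist_force: [0.9, -0.5, 0.3]
width: 85.4
grip_force: 0.0
```

Request:
step_arm([
  [0, 0, 0, 0, 0, 0],
  [0, 0, 0, 0, 0, 0],
  [0, 0, 0, 0, 0, 0],
  [0, 0, 0, 0, 0, 0],
  [0, 0, 0, 0, 0, 0],
  [0, 0, 0, 0, 0, 0],
  [0, 0, 0, 0, 0, 0],
  [0, 0, 0, 0, 0, 0],
])

```text
clock: 11.53
tool_pos: [533.4, 358.7, 233.7]
orientation: [[-1.0, 0.003, 0.0], [0.003, 1.0, 0.0], [-0.0, 0.0, -1.0]]
wrist_force: [0.1, 0.3, 0.9]
width: 85.4
grip_force: 0.0
```

```bash
python3 - <<'E'
from h import *
im,P=snap("wrist","w3")
np.save("P3.npy",P,allow_pickle=True)
print(status.observe()["tool_pos"])
E
```

```text
[533.38511965 358.80329716 233.67604133]
```

View pics/w3.png

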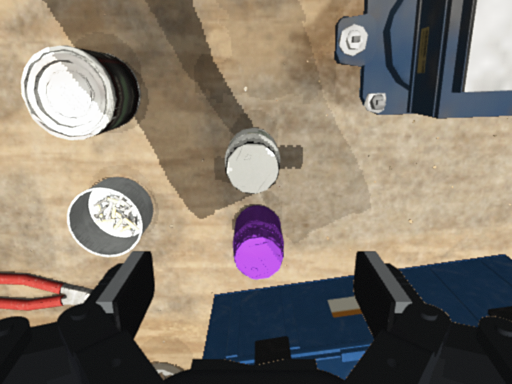

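The white jar's cap is at about (252.5,168), spanning columns 226–279 and rows 143–193. The purple jar is at (259,257), and the vise is clear to the upper right.

```bash
python3 - <<'E'
from h import *
P=np.load("P3.npy",allow_pickle=True).item()
f=lambda u,v,z:px2w("",u,v,z,P).round(1)
print("cap",f(252.5,168,83),f(226,168,83),f(279,168,83),f(252.5,143,83),f(252.5,193,83))
print("purple",f(259,257,83),"vise",f(362,108,30),f(340,20,30), "box", f(225,294,100))
im=cv2.imread("pics/w3.png"); cv2.imwrite("pics/c3.png",cv2.resize(im[110:290,190:320],None,fx=3.3,fy=3.3,interpolation=cv2.INTER_CUBIC))
E
```

```text
cap [530.6 356.8  83. ] [530.5 333.6  83. ] [530.6 380.1  83. ] [508.5 356.9  83. ] [553.7 356.8  83. ]
purple [617.9 362.7  83. ] vise [483.6 464.5  30. ] [405.  437.2  30. ] box [647.1 330.8 100. ]
```

View pics/c3.png

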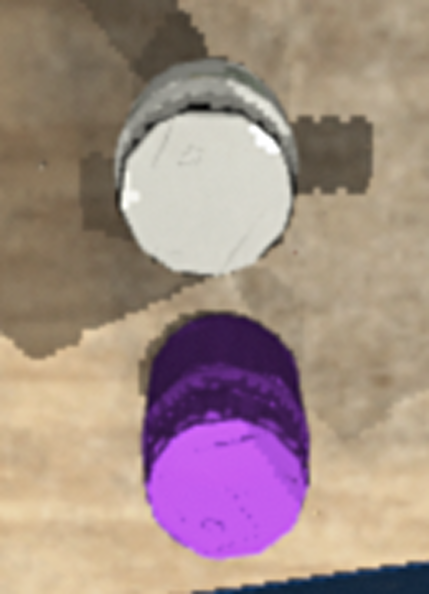

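Request:
step_arm([
  [-0.1, -0.1, -2, 0, 0, 0],
  [-0.1, -0.08, -2, 0, 0, 0],
  [-0.06, 0, -2, 0, 0, 0],
  [0, 0, -2, 0, 0, 0],
  [0, 0, -2, 0, 0, 0],
  [0, 0, -1.5, 0, 0, 0],
  [0, 0, -0.5, 0, 0, 0],
  [0, 0, 0, 0, 0, 0],
])

```text
clock: 12.25
tool_pos: [529.9, 356.8, 112.4]
orientation: [[-1.0, 0.003, -0.002], [0.003, 1.0, -0.001], [0.002, -0.001, -1.0]]
wrist_force: [0.1, 1.0, -0.4]
width: 85.3
grip_force: 0.0
```

Request:
step_arm([
  [0, 0, -1, 0, 0, 0],
  [0, 0, -1.5, 0, 0, 0],
  [0, 0, -1.5, 0, 0, 0],
  [0, 0, -1.5, 0, 0, 0],
  [0, 0, -1.5, 0, 0, 0],
  [0, 0, -0.8, 0, 0, 0],
  [0, 0, -0.4, 0, 0, 0],
  [0, 0, 0, 0, 0, 0],
])

```text
clock: 12.92
tool_pos: [530.6, 357.2, 31.4]
orientation: [[-1.0, 0.003, -0.0], [0.003, 1.0, -0.0], [0.0, -0.0, -1.0]]
wrist_force: [-0.3, -0.3, 0.2]
width: 85.2
grip_force: 0.0
```

Request:
step_arm([
  [0, 0, 0, 0, 0, 0],
  [0, 0, 0, 0, 0, 0],
  [0, 0, 0, 0, 0, 0],
  [0, 0, 0, 0, 0, 0],
  [0, 0, 0, 0, 0, 0],
  [0, 0, 0, 0, 0, 0],
  [0, 0, 0, 0, 0, 0],
  [0, 0, 0, 0, 0, 0],
], grip=4.0, squeeze=25)

```text
clock: 13.58
tool_pos: [531.3, 357.5, 32.8]
orientation: [[-1.0, 0.003, 0.001], [0.003, 1.0, 0.001], [-0.001, 0.001, -1.0]]
wrist_force: [-2.5, -0.1, 4.6]
width: 49.6
grip_force: 25.5
```

Request:
step_arm([
  [0, 0, 0.5, 0, 0, 0],
  [0, 0, 1.5, 0, 0, 0],
  [0, 0, 2, 0, 0, 0],
  [0, 0, 2, 0, 0, 0],
  [0, 0, 2, 0, 0, 0],
  [0, 0, 2, 0, 0, 0],
  [0, 0, 1, 0, 0, 0],
  [0, 0, 0, 0, 0, 0],
])

```text
clock: 14.25
tool_pos: [532.1, 358.1, 144.4]
orientation: [[-1.0, 0.003, 0.004], [0.003, 1.0, 0.002], [-0.004, 0.002, -1.0]]
wrist_force: [-0.0, -0.6, 0.4]
width: 49.0
grip_force: 26.2
```

Request:
step_arm([
  [0, -0.6, 0, 0, 0, 0],
  [0, -1.2, 0, 0, 0, 0],
  [0, -1.8, 0, 0, 0, 0],
  [0, -2.2, 0, 0, 0, 0],
  [0, -2.2, 0, 0, 0, 0],
  [0, -2.2, 0, 0, 0, 0],
  [0, -2.2, 0, 0, 0, 0],
  [0, -2.2, 0, 0, 0, 0],
])

```text
clock: 14.92
tool_pos: [529.4, 209.0, 140.1]
orientation: [[-1.0, 0.003, -0.003], [0.003, 1.0, -0.001], [0.003, -0.001, -1.0]]
wrist_force: [1.3, -0.1, -0.8]
width: 49.0
grip_force: 26.1
```

Request:
step_arm([
  [0, -2.2, 0, 0, 0, 0],
  [0, -2.2, 0, 0, 0, 0],
  [0, -2.2, 0, 0, 0, 0],
  [0, -2.2, 0, 0, 0, 0],
  [0, -2.2, 0, 0, 0, 0],
  [0, -2.2, 0, 0, 0, 0],
  [0, -2.2, 0, 0, 0, 0],
  [0, -2.2, 0, 0, 0, 0],
])

```text
clock: 15.58
tool_pos: [529.0, 33.4, 140.2]
orientation: [[-1.0, 0.003, -0.003], [0.003, 1.0, -0.0], [0.003, -0.0, -1.0]]
wrist_force: [-0.2, 0.5, -0.1]
width: 49.2
grip_force: 26.1
```

Request:
step_arm([
  [0, -2, 0, 0, 0, 0],
  [0, -1.8, 0, 0, 0, 0],
  [0, -1.4, 0, 0, 0, 0],
  [0, -1, 0, 0, 0, 0],
  [0, -0.6, 0, 0, 0, 0],
  [0, -0.2, 0, 0, 0, 0],
  [0, 0, 0, 0, 0, 0],
  [0, 0, 0, 0, 0, 0],
])

```text
clock: 16.25
tool_pos: [530.5, -34.3, 141.4]
orientation: [[-1.0, 0.003, -0.0], [0.003, 1.0, 0.0], [0.0, 0.0, -1.0]]
wrist_force: [-0.1, 0.1, -0.7]
width: 49.5
grip_force: 26.1
```

```bash
python3 - <<'E'
from h import *
im,P=snap("wrist","w4")
np.save("P4.npy",P,allow_pickle=True)
a,Pt=snap("top","top4")
b=im[:,:,::-1]; c=cv2.resize(a[130:230,230:330,::-1],(384,384),interpolation=cv2.INTER_CUBIC)
cv2.imwrite("pics/c4.png",np.hstack([b[:,100:500],c]))
s=status.observe();print(s["tool_pos"],s["width"],s["wrist_force"])
E
```

```text
[530.61835178 -34.04696901 141.55232274] 48.887010757604244 [-0.31354218 -0.10503888 -0.4387564 ]
```

View pics/c4.png

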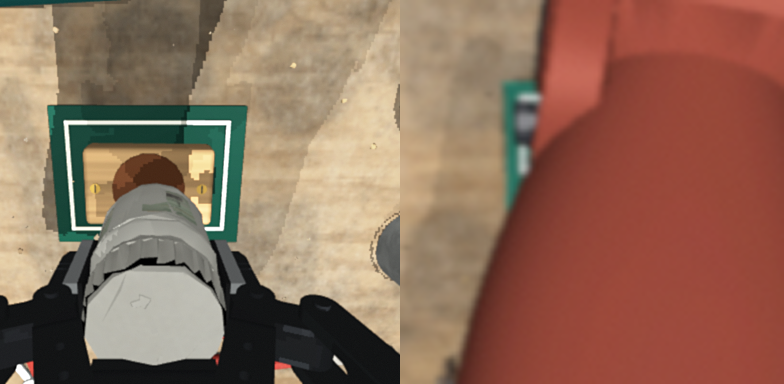

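The jar is held upright, with its cap at full-image columns 185–324 and rows 264–361. Next I'll compute its x-offset in the grip.

```bash
python3 - <<'E'
from h import *
P=np.load("P4.npy",allow_pickle=True).item()
f=lambda u,v,z:px2w("",u,v,z,P).round(1)
z=192
print(f(254,264,z),f(254,361,z),f(185,312,z),f(324,312,z))
print("bottom edge of jar/cap low", f(254,185,109))
print("cork far edge (-x)",f(248,153,33),f(212,185,33),f(285,185,33),"stand",f(184,145,31),f(314,147,31))
E
```

```text
[506.8 -35.  192. ] [543.3 -35.1 192. ] [523.9 -57.  192. ] [524.  -12.9 192. ]
bottom edge of jar/cap low [507.1 -34.9 109. ]
cork far edge (-x) [505.5 -39.2  33. ] [530.2 -66.9  33. ] [530.3 -11.2  33. ] stand [499.7 -86.7  31. ] [501.5   9.8  31. ]
```

Request:
step_arm([
  [0.1, -0.2, -0.8, 0, 0, 0],
  [0.12, -0.25, -1.4, 0, 0, 0],
  [0, 0, -1.6, 0, 0, 0],
  [0, 0, -1.5, 0, 0, 0],
  [0, 0, -1, 0, 0, 0],
  [0, 0, -0.6, 0, 0, 0],
  [0, 0, -0.3, 0, 0, 0],
  [0, 0, 0, 0, 0, 0],
])

```text
clock: 17.02
tool_pos: [532.7, -39.1, 69.2]
orientation: [[-1.0, 0.003, -0.001], [0.003, 1.0, 0.0], [0.001, 0.0, -1.0]]
wrist_force: [0.0, 0.1, -0.1]
width: 49.2
grip_force: 26.1
```

Request:
step_arm([
  [0, 0, -0.1, 0, 0, 0],
  [0, 0, 0, 0, 0, 0],
  [0, 0, 0, 0, 0, 0],
  [0, 0, 0, 0, 0, 0],
  [0, 0, 0, 0, 0, 0],
  [0, 0, 0, 0, 0, 0],
  [0, 0, 0, 0, 0, 0],
  [0, 0, 0, 0, 0, 0],
])

```text
clock: 17.68
tool_pos: [532.9, -39.2, 68.7]
orientation: [[-1.0, 0.003, 0.0], [0.003, 1.0, -0.0], [-0.0, -0.0, -1.0]]
wrist_force: [0.3, 0.4, -0.7]
width: 49.5
grip_force: 26.1
```

Request:
step_arm([
  [0, 0, -0.05, 0, 0, 0],
  [0, 0, -0.05, 0, 0, 0],
  [0, 0, -0.05, 0, 0, 0],
  [0, 0, -0.05, 0, 0, 0],
  [0, 0, -0.04, 0, 0, 0],
  [0, 0, 0, 0, 0, 0],
  [0, 0, 0, 0, 0, 0],
  [0, 0, 0, 0, 0, 0],
])

```text
clock: 18.35
tool_pos: [532.9, -39.2, 66.2]
orientation: [[-1.0, 0.003, -0.0], [0.003, 1.0, 0.0], [0.0, 0.0, -1.0]]
wrist_force: [0.4, 0.2, -0.4]
width: 49.1
grip_force: 26.1
```

Request:
step_arm([
  [0, 0, -0.03, 0, 0, 0],
  [0, 0, -0.02, 0, 0, 0],
  [0, 0, -0.02, 0, 0, 0],
  [0, 0, 0, 0, 0, 0],
  [0, 0, 0, 0, 0, 0],
  [0, 0, 0, 0, 0, 0],
  [0, 0, 0, 0, 0, 0],
  [0, 0, 0, 0, 0, 0],
])

```text
clock: 19.02
tool_pos: [532.9, -39.3, 65.8]
orientation: [[-1.0, 0.003, 0.0], [0.003, 1.0, -0.0], [-0.0, -0.0, -1.0]]
wrist_force: [-2.3, -0.3, 6.4]
width: 49.3
grip_force: 26.6
```

Request:
step_arm([
  [0, 0, 0, 0, 0, 0],
  [0, 0, 0, 0, 0, 0],
  [0, 0, 0, 0, 0, 0],
  [0, 0, 0, 0, 0, 0],
  [0, 0, 0, 0, 0, 0],
  [0, 0, 0, 0, 0, 0],
  [0, 0, 0, 0, 0, 0],
  [0, 0, 0, 0, 0, 0],
], grip=8.54)

```text
clock: 19.68
tool_pos: [532.9, -39.2, 65.5]
orientation: [[-1.0, 0.003, -0.0], [0.003, 1.0, 0.0], [0.0, 0.0, -1.0]]
wrist_force: [-0.1, 0.1, -0.5]
width: 85.5
grip_force: 0.0
```

Request:
step_arm([
  [0, 0, 0.5, 0, 0, 0],
  [0, 0, 1.5, 0, 0, 0],
  [0, 0, 2.5, 0, 0, 0],
  [0, 0, 3, 0, 0, 0],
  [0, 0, 3, 0, 0, 0],
  [0, 0, 3, 0, 0, 0],
  [0, 0, 2.5, 0, 0, 0],
  [0, 0, 1, 0, 0, 0],
])

```text
clock: 20.35
tool_pos: [534.3, -39.5, 239.6]
orientation: [[-1.0, 0.003, 0.005], [0.003, 1.0, -0.001], [-0.005, -0.001, -1.0]]
wrist_force: [0.1, -0.4, 0.6]
width: 85.1
grip_force: 0.0
```

Request:
step_arm([
  [-1, 0, 0, 0, 0, 0],
  [-2, 0, 0, 0, 0, 0],
  [-2, 0, 0, 0, 0, 0],
  [-2, 0, 0, 0, 0, 0],
  [-1, 0, 0, 0, 0, 0],
  [0, 0, 0, 0, 0, 0],
  [0, 0, 0, 0, 0, 0],
  [0, 0, 0, 0, 0, 0],
])

```text
clock: 21.02
tool_pos: [453.9, -39.4, 235.6]
orientation: [[-1.0, 0.003, 0.001], [0.003, 1.0, -0.0], [-0.001, -0.0, -1.0]]
wrist_force: [0.8, 0.2, -0.3]
width: 85.4
grip_force: 0.0
```

```bash
python3 - <<'E'
from h import *
im,P=snap("wrist","w5")
np.save("P5.npy",P,allow_pickle=True)
a,Pt=snap("scene","sc5")
c=cv2.resize(a[150:250,200:300,::-1],(384,384),interpolation=cv2.INTER_CUBIC)
cv2.imwrite("pics/c5.png",np.hstack([im[:,60:470,::-1],c]))
E
```

```text
(no output)
```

View pics/c5.png

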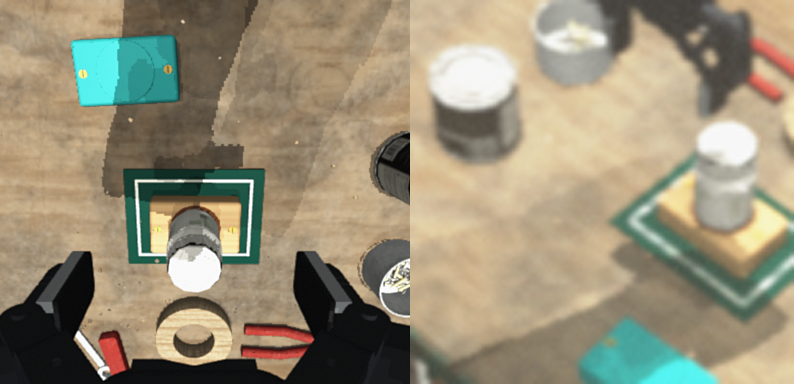

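The jar stands upright on the cork, the stand is inside the outline, and the gripper is clear. One quick numeric check of the centring before handing in.

```bash
python3 - <<'E'
from h import *
P=np.load("P5.npy",allow_pickle=True).item()
f=lambda u,v,z:px2w("",u,v,z,P).round(1)
print("cap",f(254.5,269,116),f(227.5,269,116),f(281.5,269,116),f(254,247,116),f(254,291,116),"jar base -x edge",f(254,207,33),"stand edges",f(210,230,31),f(301,230,31))
print(sign_off())
E
```

```text
cap [533.  -39.8 116. ] [532.9 -63.1 116. ] [533.1 -16.5 116. ] [512.  -40.1 116. ] [555.  -40.3 116. ] jar base -x edge [507.2 -40.   33. ] stand edges [534.8 -88.5  31. ] [535.1  11.6  31. ]
the job is handed in; nothing more can be done
None
```

The job is handed in: the stand lies on the mat inside the white outline, and the glue jar stands upright on it, within about 2 mm of the cork's centre by the last picture. The arm never went near the paint tin, and the clock stood at about 21 s of the 58 s allowed.

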